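# Put the bottle opener away under the half cover of the cutlery box

### The job

Put the red-handled bottle opener away in the white cutlery box: hold it by the handle, dip its steel head, slip the head in through the opening and under the fixed dark cover, then level the opener inside and lay it flat on the floor of the box, lengthwise, before you let go. The head must end up under the cover, with most of the red handle in the open part; leave the black peeler and the steel teaspoon where they lie.

Things in the scene. Friction and masses are not known exactly. Their poses are not given: they have to be found in the camera images.
- opener_grip (a point): Bottle opener, red handle, flat steel head, 174 mm long, 80 g. Point to grip: handle's centre line, half-way up (8 mm above what it lies on), near the centre of mass. x towards the head, z up. Handle 25 mm wide (grip across y), 16 thick, from 67 mm behind this point to 39 ahead; head (2 thick, up to 42 wide, at the same height) reaches on to 107 ahead.
- opener_head (a point): Tip of the steel head of the same opener: 107 mm ahead of opener_grip along x, at the same height. Same axes.
- cutlery_box: White open box, fixed, 208 (x) x 137 (y) mm; origin: centre of underside, x away from the covered end. Inside x -98..98, y -62.5..62.5 mm; floor at z 6, wall rim at z 50. Fixed dark cover (z 50..56) over the end nearer the robot, x -104..-30; so the opening is x -30..98, shorter than the opener, which fits with its grip point at about x 20, y 0, head to -x.
- peeler: Vegetable peeler with a black handle and steel blade, 170 x 25 x 20 mm, to be left alone. Opener, peeler and teaspoon lie side by side about 90 mm apart, in any order. Origin at the centre of its underside, x towards the blade.
- teaspoon: Plain steel teaspoon, 130 x 26 x 11 mm, lying flat, to be left alone. Origin at the centre of its underside, x along it.

How it is judged:
By the outcome, as a careful person would: the job done as asked, in the order asked, and still so for the second after the job is handed in, with the robot touching nothing.
It also fails if it takes over 45 s, if anything falls off the work surface, if the arm or the gripper's body presses on something with over 40 N, if the wrist force passes 120 N, or if a joint passes its speed limit or range.

### The arm

A 6-joint arm with a two-finger parallel gripper is mounted at the origin on a cart in front of the work surface, level with it; the furniture and walls round the work are solid. World frame = base frame: x ahead of the robot, y to its left, z up, the work surface at z = 0. Lengths are in m, angles in rad, forces in N, time in s.
With the tool pointing down it reaches from about 0.3 to 0.875 m from the base axis. Payload 6.4 kg.
Tool frame: the origin (TCP) lies midway between the tips of the shut fingers; the grasp point (between the pads) lies 19 mm behind it (ctrl.pinch_z is the distance from the TCP to the grasp point, in m); z points along the fingers, y is the line along which they close (so a half turn about z gives the same grasp; the last joint's range is limited). The gripper opens to 85 mm and grips with 20 to 120 N. Pads are 22 mm wide; open, the fingers measure 114 mm over their backs; the gripper's body (76 mm by 85 mm) begins 54 mm behind the grasp point. The pads swing forward as they close: fully open they stand 13 mm farther back than shut.
Start: joints at [0.941, 0.181, 1.607, -0, 1.354, -0.206], TCP at [0.236, 0.524, 0.231] pointing down, gripper open.
Joint ranges: [-2.99, 2.99], [-0.89, 2.07], [0.3, 2.58], [-1.14, 4.28], [0, 2.63], [-3.12, 3.12]. Speed limits (rad/s): [2.57, 2.57, 3.01, 3.14, 3.14, 3.14].

### API

Orientations are given as a unit quaternion [w, x, y, z].
In Python, from bench import ctrl gives the robot as it stands.
- The arm moves only by the tool apply_moves, never from a script. Its argument "moves" is a list of rows, each an object with "jaw": the opening, from 0 (shut) to 1 (fully open); "offset": the shift along the tool's x, y, z in mm, a list of three; "rot": the turn, a rotation vector about the tool's x, y, z in degrees, a list of three. In form: [{"jaw": jaw, "offset": [dx, dy, dz], "rot": [ax, ay, az]}, ...]. A call has exactly 5 rows; each row shifts and turns the commanded pose from where the row before left it, along the tool's axes as they then stand; what a row does not reach is not made up. A row lasts 1/8 s, in which the tool goes at most 62.5 mm and 10.7 degrees, less where a joint would pass 70% of its speed; a pose out of reach is approached as far as the arm can. A call is refused whole if a number of a shift passes 62.5 or a number of a turn 10.7, either way. A call with a gripper value outside its range is refused whole. The fingers move at their own pace and stop on an object; the grip force is fixed at half the most. Time passes only in rows, so rows that do not move let the fingers close, or fill a call up. It gives the time, the measured TCP pose, the force, the opening and the grip force at its end, in the units of the state.
- ctrl.get_obs(): the state, without advancing time (a new reading comes with each control period).
- ctrl.camera(name): name is "scene" or "top" or "wrist"; returns (picture, depth): 420x560x3 uint8, red, green, blue; 420x560 float32, m along the optical axis (not along the pixel's ray), 0 where there is no reading.
- ctrl.camera_params(name): a dict with "K" (3x3 intrinsics, pixels), "cam_to_world" (4x4, takes a point from camera to world coordinates); the wrist camera has in their place "mount" (4x4, takes a point from camera to tool coordinates, whose origin is the TCP and whose axes are the flange's). Camera axes: x right, y down, z forward; pixel columns grow to the right and rows downward; lengths in m; the calibration is good to about 2 mm. The wrist camera is an equidistant fisheye: a pixel r from the principal point sees the ray r / f radians off the axis. A picture is of the moment at which its call begins: read the wrist's pose just before it. camera_params takes no time and is no camera call.
- ctrl.hand_in(): hands the job in; it is judged then, once.
Trained networks look in the newest picture that a camera, given by its name, has taken for a name from the list of things; names that differ only in an ending like _2 or _b are one class to them, and where a whole thing is asked for, a point or a joint stands for the part that bears it (a point fixed in the world has none). Each returns a list of dicts, best first, with "score" (0 to 1); they miss things now and then, are a little off and sometimes report something else, mostly with a low value. They report only what shows in the picture. A call takes as long as a camera call.
- ctrl.outline_of(camera, target): "region" (420x560 bool, what is visible of it) and "position" ([column, row] in pixels, amid what is visible of it).
The state is a dict: "time_s": time; "q": joint angles; "dq": joint speeds; "joint_efforts": joint torques, N m; "eef_pos": TCP position; "eef_rot": TCP orientation; "wrist_force": force on the tool from outside, world axes, zero at the start; "torque": the same for the moment, N m; "opening": opening from 0.0 (shut) to 1.0 (fully open); "grasp_force": force on a finger pad.
Only numpy, scipy, OpenCV 4.12 (cv2) and the standard library are available. Lean on these libraries where they do the work, as an engineer would, in place of code of your own. Each camera call takes 0.05 s, during which the arm holds its last target. There are 200 camera calls.

## Working session

There is one attempt and no reset: what is moved stays moved. The work goes in short steps, Python scripts to look and compute and a tool call to move; the robot and the scene stay as the last step left them, time stands still between calls to the robot, and variables do not carry over. Pictures are saved under pics/ and viewed, at most 10 in all, crops included, and the job is handed in when it is done.

Besides the shell and the picture viewer there is one more tool, called after "Emit:" as name([rows], argument=value, ...), one row to a line, values as JSON. apply_moves: Moves the arm, as the interface text tells. Its arguments: {"type":"object","properties":{"moves":{"type":"array"}},"required":["moves"]}

```bash
mkdir -p pics; ls
cat > h.py <<'E'
import numpy as np, cv2
from bench import ctrl
from scipy.spatial.transform import Rotation as R
def pts(cam,mask,depth):
    p=ctrl.camera_params(cam);K=np.array(p["K"]);T=np.array(p["cam_to_world"])
    v,u=np.nonzero(mask&(depth>0));z=depth[v,u]
    c=np.c_[(u-K[0,2])/K[0,0]*z,(v-K[1,2])/K[1,1]*z,z]
    return c@T[:3,:3].T+T[:3,3]
def tool():
    o=ctrl.get_obs();q=o["eef_rot"]
    return o,np.array(o["eef_pos"]),R.from_quat([q[1],q[2],q[3],q[0]]).as_matrix()
E
python3 - <<'E'
from h import *
for c in ["top","scene"]:
    im,d=ctrl.camera(c); cv2.imwrite(f"pics/{c}0.png",im[:,:,::-1])
    for n in ["opener_grip","opener_head","cutlery_box","peeler","teaspoon"]:
        for r in ctrl.outline_of(c,n)[:2]:
            P=pts(c,r["region"],d)
            if len(P)<5: continue
            m=np.median(P,0);w,V=np.linalg.eigh(np.cov(P[:,:2].T))
            print(c,n,round(r["score"],2),np.round(r["position"]),len(P),m.round(3),P.min(0).round(3),P.max(0).round(3),V[:,1].round(3))
o,p,M=tool();print(o["time_s"],p,M.round(3))
E
```

```text
pics
top opener_grip 0.74 [242. 205.] 874 [ 0.603 -0.019  0.012] [ 0.525 -0.06  -0.006] [0.687 0.028 0.024] [-0.924  0.381]
top opener_grip 0.43 [203. 200.] 173 [0.608 0.07  0.005] [ 0.585  0.029 -0.002] [0.695 0.084 0.012] [-0.909  0.417]
top cutlery_box 0.82 [368. 268.] 6359 [ 0.453 -0.3    0.015] [ 0.338 -0.41  -0.003] [ 0.572 -0.196  0.064] [-0.892  0.451]
top peeler 0.75 [287. 227.] 637 [ 0.55  -0.122  0.014] [ 0.458 -0.151 -0.004] [ 0.62  -0.092  0.022] [-0.96  0.28]
top teaspoon 0.81 [204. 198.] 315 [0.617 0.063 0.006] [ 0.583  0.027 -0.002] [0.701 0.086 0.015] [-0.913  0.409]
scene opener_grip 0.71 [260. 205.] 521 [ 0.609 -0.025  0.008] [ 0.523 -0.062 -0.003] [0.689 0.037 0.016] [-0.903  0.43 ]
scene opener_head 0.86 [265. 203.] 402 [ 0.616 -0.031  0.009] [ 0.523 -0.062 -0.002] [0.684 0.027 0.016] [-0.9    0.435]
scene cutlery_box 0.8 [322. 273.] 9986 [ 0.422 -0.309  0.034] [ 0.332 -0.4   -0.002] [ 0.643 -0.164  0.058] [-0.991  0.134]
scene cutlery_box 0.59 [265. 201.] 449 [ 0.617 -0.032  0.009] [ 0.524 -0.062 -0.003] [0.716 0.027 0.016] [-0.914  0.405]
scene teaspoon 0.69 [230. 195.] 38 [0.607 0.076 0.002] [ 0.593  0.064 -0.001] [0.619 0.084 0.005] [-0.875  0.484]
0.6 [0.23647054 0.52415197 0.23128814] [[-0.912  0.411  0.   ]
 [ 0.411  0.912  0.   ]
 [-0.     0.    -1.   ]]
```

Run:
```python
from h import *
im=cv2.imread("pics/top0.png"); cv2.imwrite("pics/topc.png",cv2.resize(im[150:350,160:440],None,fx=2.8,fy=2.8))
```

```text
(no output)
```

View pics/topc.png

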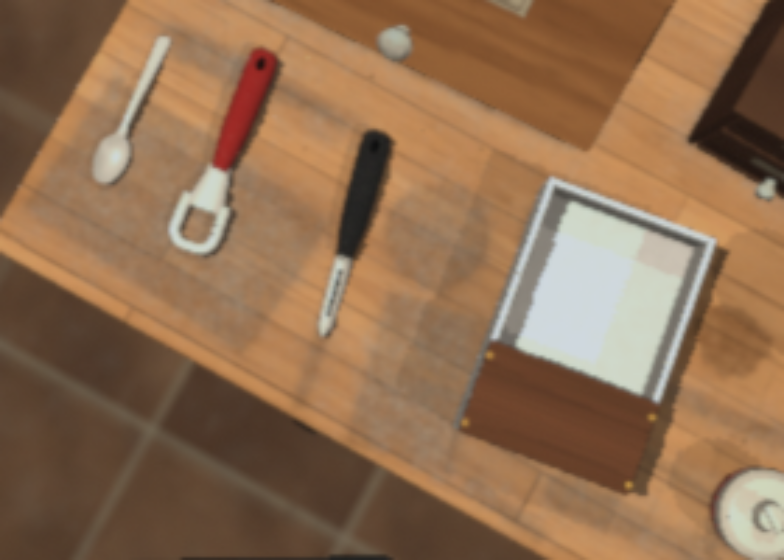

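View pics/scene0.png

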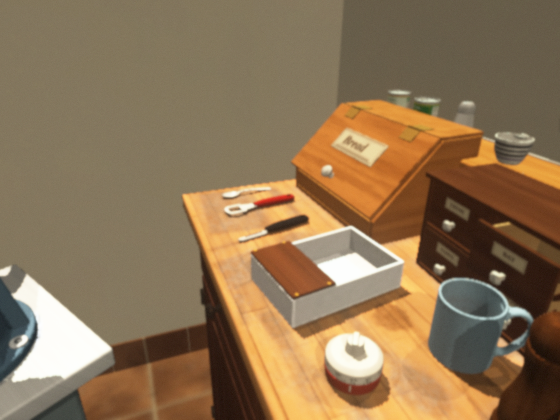

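The top crop shows, from left, the teaspoon (130,110), the opener with its red handle (245,110) and head towards the robot (200,225), the peeler, and the box with the brown cover at its near end (560,415). The opener is roughly parallel to the box, and the start tool x already points along the head direction.

```bash
cat >> h.py <<'E'
def rect(P):
    (c,s,a)=cv2.minAreaRect((P[:,:2]*1000).astype(np.float32)); return np.round(c,1),np.round(s,1),round(a,1)
def handle(cam="top",lo=0.003,hi=0.2,box=None):
    im,d=ctrl.camera(cam); i=im.astype(int)
    m=(i[:,:,0]>90)&(i[:,:,1]<0.4*i[:,:,0])&(i[:,:,2]<0.45*i[:,:,0])
    P=pts(cam,m,d); return P,m,im,d
E
python3 - <<'E'
from h import *
for c in ["top","scene"]:
    P,m,im,d=handle(c)
    print(c,"all",len(P))
    k=(P[:,0]>.5)&(P[:,0]<.75)&(abs(P[:,1])<.1)&(P[:,2]>-.005)&(P[:,2]<.03);P=P[k]
    print("red",len(P),P.mean(0).round(4),np.median(P[:,2]),rect(P)); w,V=np.linalg.eigh(np.cov(P[:,:2].T));print(V[:,1],np.degrees(np.arctan(V[1,1]/V[0,1])))
    A=pts(c,np.ones(d.shape,bool),d); k=(A[:,0]>.3)&(A[:,0]<.62)&(A[:,1]<-.17)&(A[:,1]>-.43)
    A=A[k]; B=A[(A[:,2]>.04)&(A[:,2]<.065)]; print("box rim+cover",rect(B),len(B))
    C=A[(A[:,2]>.053)&(A[:,2]<.06)];print("cover",rect(C),len(C),np.median(C[:,2]))
    o=ctrl.outline_of(c,"cutlery_box")[0]
    print("outline rect",cv2.minAreaRect(np.argwhere(o["region"])[:,::-1].astype(np.float32)))
    # red pixel extremes projected to z=.008
    if c=="top": print("heights near bread box >.1:",A[A[:,2]>.07].shape)
E
```

```text
top all 400
red 364 [ 0.6394 -0.0342  0.0155] 0.015647887480848333 (array([638.4, -33.1]), array([21.8, 99.7]), 67.3)
[-0.92569141  0.37827955] -22.227154416410563
box rim+cover (array([ 473.9, -364.2]), array([247. , 294.6]), 68.2) 3266
cover (array([ 473.5, -363.3]), array([245.6, 291.9]), 68.4) 2121 0.05684565600759117
outline rect ((368.8269348144531, 269.05548095703125), (68.98399353027344, 99.6596908569336), 19.09349250793457)
heights near bread box >.1: (902, 3)
scene all 203
red 199 [ 0.6342 -0.0396  0.0115] 0.01193638959179738 (array([635.9, -38. ]), array([18.4, 95.2]), 68.3)
[-0.91906032  0.3941169 ] -23.210909019621642
box rim+cover (array([ 470. , -348.5]), array([247. , 294.3]), 74.5) 4948
cover (array([ 469.6, -362.4]), array([246.9, 284.3]), 68.4) 2615 0.05484857740976795
outline rect ((327.149658203125, 269.5364685058594), (85.52120208740234, 147.03492736816406), 70.01689147949219)
```

Run:
```python
from h import *
for c in ["top","scene"]:
    im,d=ctrl.camera(c)
    o=ctrl.outline_of(c,"cutlery_box")[0]; g=cv2.dilate(o["region"].astype(np.uint8),np.ones((3,3)))>0
    A=pts(c,g,d); B=A[(A[:,2]>.044)&(A[:,2]<.065)]; print(c,"rim+cover",rect(B),len(B))
    i=im.astype(int); br=g&(i[:,:,0]>1.5*i[:,:,2])
    C=pts(c,br,d);C=C[(C[:,2]>.05)&(C[:,2]<.062)]; print("cover",rect(C),len(C),C.mean(0))
    W=B[(B[:,2]>.046)&(B[:,2]<.054)]
    r=cv2.minAreaRect(np.argwhere(g)[:,::-1].astype(np.float32))
    if c=="top":
        p=ctrl.camera_params(c);K=np.array(p["K"]);T=np.array(p["cam_to_world"])
        q=cv2.boxPoints(r); ray=np.c_[(q[:,0]-K[0,2])/K[0,0],(q[:,1]-K[1,2])/K[1,1],np.ones(4)]@T[:3,:3].T
        X=T[:3,3]+ray*((0.05-T[2,3])/ray[:,2])[:,None]; print(X.round(4),X.mean(0)); print(T[:3,3])
```

```text
top rim+cover (array([ 454.6, -297.8]), array([137.8, 208.3]), 68.0) 2849
cover (array([ 391.5, -272.2]), array([137. ,  72.3]), 67.9) 2193 [ 0.39132717 -0.27208224  0.05703221]
[[ 0.3835 -0.1858  0.05  ]
 [ 0.5814 -0.2672  0.05  ]
 [ 0.525  -0.4074  0.05  ]
 [ 0.3291 -0.3236  0.05  ]] [ 0.45476389 -0.29602301  0.05      ]
[ 0.44253598 -0.10235289  1.18184396]
scene rim+cover (array([ 454. , -298.8]), array([139.5, 209.3]), 68.2) 3675
cover (array([ 391.6, -273.6]), array([138.7,  74.1]), 67.7) 2467 [ 0.38726979 -0.27863706  0.05479032]
```

Emit:
apply_moves([
  {"jaw": 0.7,"offset": [0,0,0],"rot": [0,0,-1.8]},
  {"jaw": 0.7,"offset": [-48,-30,9],"rot": [0,0,0]},
  {"jaw": 0.7,"offset": [-48,-30,9],"rot": [0,0,0]},
  {"jaw": 0.7,"offset": [-48,-30,9],"rot": [0,0,0]},
  {"jaw": 0.7,"offset": [-48,-30,9],"rot": [0,0,0]},
])

```text
time_s: 1.62
eef_pos: [0.3688, 0.3385, 0.1953]
eef_rot: [0.0, 0.194, 0.981, 0.0]
wrist_force: [1.1, 0.1, 0.5]
opening: 0.698
grasp_force: 0.0
```

Emit:
apply_moves([
  {"jaw": 0.7,"offset": [-48,-30,9],"rot": [0,0,0]},
  {"jaw": 0.7,"offset": [-48,-30,9],"rot": [0,0,0]},
  {"jaw": 0.7,"offset": [-48,-30,9],"rot": [0,0,0]},
  {"jaw": 0.7,"offset": [-48,-30,9],"rot": [0,0,0]},
  {"jaw": 0.7,"offset": [-48,-30,9],"rot": [0,0,0]},
])

```text
time_s: 2.25
eef_pos: [0.5335, 0.1078, 0.1503]
eef_rot: [0.0, 0.194, 0.981, 0.0]
wrist_force: [0.3, 1.0, -0.6]
opening: 0.7
grasp_force: 0.0
```

```bash
cat >> h.py <<'E'
def go(t):
    o,p,M=tool(); print("t",o["time_s"],"p",p.round(4),"d_tool mm",(M.T@(np.array(t)-p)*1000).round(1)); print(M.round(3).tolist(),"open",o["opening"],"gf",o["grasp_force"],"F",np.round(o["wrist_force"],1))
E
python3 - <<'E'
from h import *
go([.6255,-.028,.12])
im,d=ctrl.camera("scene");A=pts("scene",np.ones(d.shape,bool),d)
k=(np.hypot(A[:,0]-.6255,A[:,1]+.028)<.13)&(A[:,2]>.05);B=A[k];print(len(B));
E
```

```text
t 2.25 p [0.5335 0.1078 0.1503] d_tool mm [-136.9  -90.4   30.3]
[[-0.924, 0.381, 0.001], [0.381, 0.924, 0.0], [-0.001, 0.0, -1.0]] open 0.7003831501289552 gf 0.0 F [ 0.3  1.  -0.6]
1127
```

Emit:
apply_moves([
  {"jaw": 0.7,"offset": [-46,-30,10],"rot": [0,0,0]},
  {"jaw": 0.7,"offset": [-46,-30,10],"rot": [0,0,0]},
  {"jaw": 0.7,"offset": [-45,-30,10],"rot": [0,0,0]},
  {"jaw": 0.7,"offset": [0,0,0],"rot": [0,0,0]},
  {"jaw": 0.7,"offset": [0,0,0],"rot": [0,0,0]},
])

```text
time_s: 2.92
eef_pos: [0.624, -0.0256, 0.1199]
eef_rot: [-0.001, 0.195, 0.981, 0.0]
wrist_force: [-0.6, 0.2, 0.6]
opening: 0.699
grasp_force: 0.0
```

Run:
```python
from h import *
go([.6255,-.028,.003])
o,p,M=tool()
im,d=ctrl.camera("wrist");cv2.imwrite("pics/w1.png",im[:,:,::-1])
pr=ctrl.camera_params("wrist");print({k:np.round(v,3).tolist() if not isinstance(v,str) else v for k,v in pr.items()})
K=np.array(pr["K"]);T=np.array(pr["mount"])
i=im.astype(int)
m=(i[:,:,0]>80)&(i[:,:,1]<0.4*i[:,:,0])&(i[:,:,2]<0.45*i[:,:,0])
n,l,s,_=cv2.connectedComponentsWithStats(m.astype(np.uint8));b=1+np.argmax(s[1:,4]);v,u=np.nonzero(l==b)
x=(u-K[0,2])/K[0,0];y=(v-K[1,2])/K[1,1];r=np.hypot(x,y)
ray=np.c_[x/r*np.sin(r),y/r*np.sin(r),np.cos(r)]@T[:3,:3].T@M.T
c0=p+M@T[:3,3]
X=c0+ray*((0.010-c0[2])/ray[:,2])[:,None]
print(s[b],X.mean(0),rect(X))
```

```text
t 2.925 p [ 0.624  -0.0256  0.1199] d_tool mm [ -2.5  -1.6 116.9]
[[-0.924, 0.382, -0.001], [0.382, 0.924, 0.001], [0.001, 0.0, -1.0]] open 0.6991228482664635 gf 0.0 F [-0.6  0.2  0.6]
{'K': [[325.192, 0.0, 278.866], [0.0, 325.192, 208.546], [0.0, 0.0, 1.0]], 'mount': [[0.001, -0.964, -0.267, 0.068], [1.0, 0.001, -0.001, 0.001], [0.002, -0.267, 0.964, -0.142], [0.0, 0.0, 0.0, 1.0]]}
[ 263  163   28  119 2829] [ 0.63736007 -0.03262732  0.01      ] (array([637.9, -33.4]), array([ 22.6, 102.6]), 68.2)
```

View pics/w1.png

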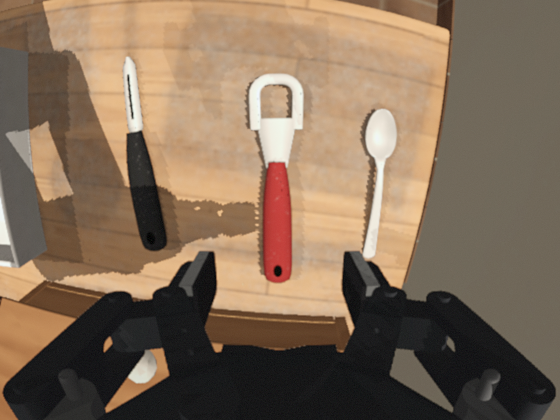

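The wrist view confirms it: red handle centred at (278,220), head up at (276,100), fingers straddling the handle with clear space on both sides. The grip point (0.625,-0.028) agrees with the top camera.

Emit:
apply_moves([
  {"jaw": 0.7,"offset": [-2,-2,45],"rot": [0,0,0]},
  {"jaw": 0.7,"offset": [0,0,45],"rot": [0,0,0]},
  {"jaw": 0.7,"offset": [0,0,26],"rot": [0,0,0]},
  {"jaw": 0.7,"offset": [0,0,0],"rot": [0,0,0]},
  {"jaw": 0.7,"offset": [0,0,0],"rot": [0,0,0]},
])

```text
time_s: 3.6
eef_pos: [0.6266, -0.028, 0.006]
eef_rot: [0.001, 0.194, 0.981, -0.0]
wrist_force: [0.6, -0.3, 0.9]
opening: 0.696
grasp_force: 0.0
```

Emit:
apply_moves([
  {"jaw": 0.1,"offset": [0,0,0],"rot": [0,0,0]},
  {"jaw": 0.1,"offset": [0,0,0],"rot": [0,0,0]},
  {"jaw": 0.1,"offset": [0,0,0],"rot": [0,0,0]},
  {"jaw": 0.1,"offset": [0,0,0],"rot": [0,0,0]},
  {"jaw": 0.1,"offset": [0,0,0],"rot": [0,0,0]},
])

```text
time_s: 4.22
eef_pos: [0.6269, -0.0289, 0.0061]
eef_rot: [0.001, 0.195, 0.981, 0.0]
wrist_force: [-1.1, 1.4, 6.8]
opening: 0.27
grasp_force: 60.1
```

Emit:
apply_moves([
  {"jaw": 0.45,"offset": [0,0,0],"rot": [0,0,0]},
  {"jaw": 0.45,"offset": [0,0,2],"rot": [0,0,0]},
  {"jaw": 0.45,"offset": [0,0,2],"rot": [0,0,0]},
  {"jaw": 0.45,"offset": [0,0,0],"rot": [0,0,0]},
  {"jaw": 0.1,"offset": [0,0,0],"rot": [0,0,0]},
])

```text
time_s: 4.85
eef_pos: [0.6257, -0.0287, 0.0005]
eef_rot: [-0.0, 0.195, 0.981, -0.0]
wrist_force: [1.8, -0.9, 1.2]
opening: 0.278
grasp_force: 59.9
```

Emit:
apply_moves([
  {"jaw": 0.1,"offset": [0,0,0],"rot": [0,0,0]},
  {"jaw": 0.1,"offset": [0,0,0],"rot": [0,0,0]},
  {"jaw": 0.1,"offset": [0,0,0],"rot": [0,0,0]},
  {"jaw": 0.1,"offset": [0,0,0],"rot": [0,0,0]},
  {"jaw": 0.1,"offset": [0,0,0],"rot": [0,0,0]},
])

```text
time_s: 5.48
eef_pos: [0.6257, -0.0287, 0.0003]
eef_rot: [0.0, 0.195, 0.981, -0.0]
wrist_force: [0.7, -0.8, 0.5]
opening: 0.276
grasp_force: 60.2
```

Emit:
apply_moves([
  {"jaw": 0.1,"offset": [0,0,-20],"rot": [0,0,0]},
  {"jaw": 0.1,"offset": [0,0,-40],"rot": [0,0,0]},
  {"jaw": 0.1,"offset": [0,0,-50],"rot": [0,0,0]},
  {"jaw": 0.1,"offset": [0,0,-40],"rot": [0,0,-0.4]},
  {"jaw": 0.1,"offset": [0,0,0],"rot": [0,0,0]},
])

```text
time_s: 6.1
eef_pos: [0.6286, -0.0293, 0.1563]
eef_rot: [0.005, 0.191, 0.981, -0.0]
wrist_force: [0.8, -0.2, -0.6]
opening: 0.277
grasp_force: 60.0
```

```bash
cat >> h.py <<'E'
Bc=np.array([.4545,-.298,0]);ex=np.array([.927,-.375,0]);ey=np.array([.375,.927,0])
def tobox(P): P=np.asarray(P)-Bc; return np.c_[P@ex,P@ey,P[...,2]]*1000
E
python3 - <<'E'
from h import *
im,d=ctrl.camera("top");cv2.imwrite("pics/top2.png",cv2.resize(im[120:330,160:440][:,:,::-1],None,fx=2.8,fy=2.8))
o,p,M=tool()
go(Bc+.088*ex+[0,0,.15])
for c in ["top","scene"]:
    if c=="scene": im,d=ctrl.camera(c)
    Q=tobox(pts(c,np.ones(d.shape,bool),d))
    for a,b in [(-55,-30),(-30,0),(0,30),(30,55)]:
        print(c,(a,b),[(x,int(Q[(Q[:,1]>a)&(Q[:,1]<b)&(Q[:,0]>x)&(Q[:,0]<x+15)][:,2].max(initial=-99))) for x in range(105,240,15)])
P,m,im,d=handle("top"); Pg=P-p; k=(np.linalg.norm(Pg,axis=1)<.13); print((Pg[k]@M*1000).mean(0),(Pg[k]@M*1000).min(0),(Pg[k]@M*1000).max(0))
E
```

```text
t 6.15 p [ 0.627  -0.0289  0.1535] d_tool mm [ -29.3 -314.1    3.4]
[[-0.927, 0.376, 0.005], [0.376, 0.927, -0.001], [-0.005, 0.001, -1.0]] open 0.27499691189926223 gf 59.998769760131836 F [-0.7  0.1 -1.2]
top (-55, -30) [(105, 5), (120, 6), (135, 6), (150, 6), (165, 180), (180, 180), (195, 182), (210, 180), (225, 180)]
top (-30, 0) [(105, 4), (120, 5), (135, 6), (150, 5), (165, 179), (180, 179), (195, 181), (210, 176), (225, 9)]
top (0, 30) [(105, 7), (120, 6), (135, 7), (150, 9), (165, 7), (180, 5), (195, 5), (210, 6), (225, 6)]
top (30, 55) [(105, 5), (120, 78), (135, 95), (150, 110), (165, 127), (180, 140), (195, 155), (210, 169), (225, 183)]
scene (-55, -30) [(105, 0), (120, 0), (135, 0), (150, 0), (165, 174), (180, 174), (195, 174), (210, 174), (225, 174)]
scene (-30, 0) [(105, -99), (120, -99), (135, 0), (150, 0), (165, 174), (180, 174), (195, 174), (210, 173), (225, -99)]
scene (0, 30) [(105, -99), (120, -99), (135, -99), (150, 0), (165, 0), (180, 0), (195, 0), (210, 0), (225, 0)]
scene (30, 55) [(105, -99), (120, 76), (135, 91), (150, 107), (165, 122), (180, 136), (195, 151), (210, 166), (225, 181)]
[ 29.57360543   1.26891007 -12.5593187 ] [ 22.16130336  -2.79938735 -16.22472659] [37.22734678  6.00903433 -7.97755491]
```

View pics/top2.png

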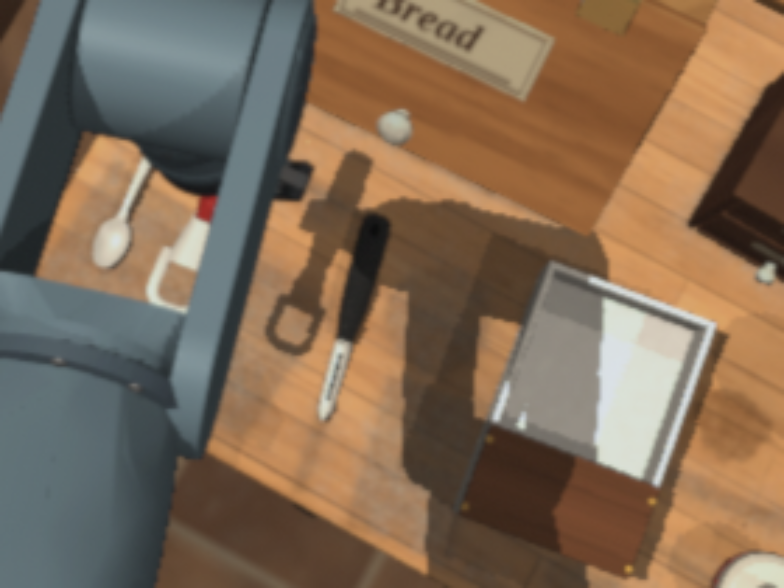

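The opener is held level in the gripper (its shadow shows the handle and ring head at (295,320)), and the peeler and spoon have not moved. A bread box and a drawer cabinet stand beyond the box's far wall, so I will enter from above with the grip at box x of about 80, then slide in.

Emit:
apply_moves([
  {"jaw": 0.1,"offset": [0,-30,0],"rot": [0,0,0]},
  {"jaw": 0.1,"offset": [0,-50,0],"rot": [0,0,0]},
  {"jaw": 0.1,"offset": [0,-50,0],"rot": [0,0,0]},
  {"jaw": 0.1,"offset": [0,-50,0],"rot": [0,0,0]},
  {"jaw": 0.1,"offset": [0,-50,0],"rot": [0,0,0]},
])

```text
time_s: 6.88
eef_pos: [0.5373, -0.2424, 0.1483]
eef_rot: [-0.002, 0.192, 0.981, 0.001]
wrist_force: [-0.3, -0.3, -1.8]
opening: 0.276
grasp_force: 60.0
```

Emit:
apply_moves([
  {"jaw": 0.1,"offset": [0,-50,0],"rot": [0,0,0]},
  {"jaw": 0.1,"offset": [0,-34,0],"rot": [0,0,0]},
  {"jaw": 0.1,"offset": [-10,0,0],"rot": [0,-7,0]},
  {"jaw": 0.1,"offset": [-10,0,0],"rot": [0,-7,0]},
  {"jaw": 0.1,"offset": [0,0,0],"rot": [0,-6,0]},
])

```text
time_s: 7.5
eef_pos: [0.5253, -0.3267, 0.1498]
eef_rot: [0.171, 0.189, 0.966, -0.033]
wrist_force: [0.3, -0.1, -0.7]
opening: 0.275
grasp_force: 60.0
```

```bash
cat >> h.py <<'E'
def st():
    o,p,M=tool(); g=p-.0077*M[:,2]; B=lambda v:np.array([v@ex,v@ey,v[2]])
    print("t",round(o["time_s"],2),"g",tobox(g[None])[0].round(1),"tip",tobox((g+.108*M[:,0])[None])[0].round(1),"tcp",tobox(p[None])[0].round(1),"x",B(M[:,0]).round(3),"z",B(M[:,2]).round(3),"pitch",np.degrees(np.arcsin(-M[2,0])).round(1),"F",np.round(o["wrist_force"],1),o["opening"])
    return p,M
def need(gx,gy,gz):
    p,M=tool()[1:]; g=p-.0077*M[:,2]; t=Bc+ex*gx/1e3+ey*gy/1e3+np.array([0,0,gz/1e3]); print("need",(M.T@(t-g)*1000).round(1))
E
python3 - <<'E'
from h import *
st();need(80.3,0,150);need(80.3,0,72.5)
im,d=ctrl.camera("scene");cv2.imwrite("pics/s3.png",cv2.resize(im[100:310,160:440][:,:,::-1],None,fx=2.8,fy=2.8))
E
```

```text
t 7.5 g [ 7.38e+01 -1.00e-01  1.57e+02] tip [-2.77e+01  1.00e-01  1.20e+02] tcp [ 7.640e+01 -1.000e-01  1.498e+02] x [-0.939  0.002 -0.343] z [ 0.343  0.    -0.939] pitch 20.0 F [ 0.3 -0.1 -0.7] 0.2751356220073607
need [-3.7  0.1  8.8]
need [22.9  0.  81.6]
```

View pics/s3.png

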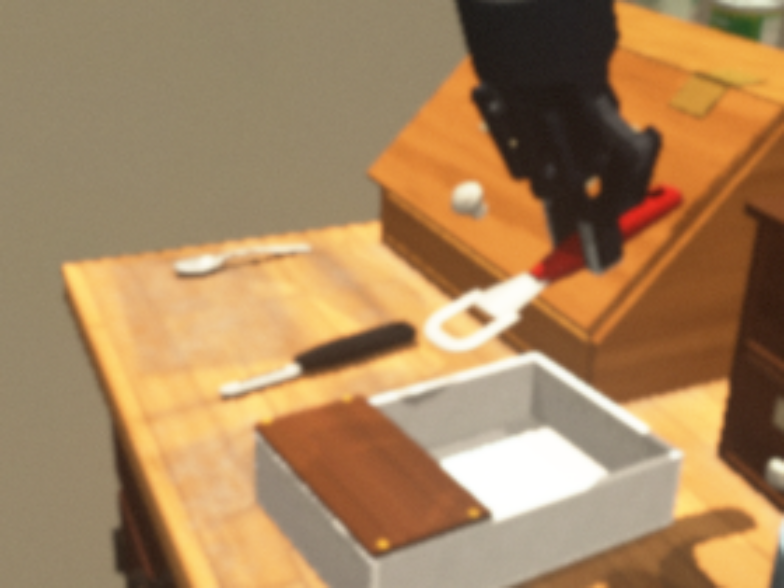

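The opener is centred over the box, tilted 20° with the head down at (460,325), and firmly held. Next I descend into the opening.

Emit:
apply_moves([
  {"jaw": 0.1,"offset": [-7,0,2],"rot": [0,0,0]},
  {"jaw": 0.1,"offset": [10,0,27],"rot": [0,0,0]},
  {"jaw": 0.1,"offset": [10,0,27],"rot": [0,0,0]},
  {"jaw": 0.1,"offset": [9,0,25],"rot": [0,0,0]},
  {"jaw": 0.1,"offset": [0,0,0],"rot": [0,0,0]},
])

```text
time_s: 8.18
eef_pos: [0.532, -0.3286, 0.0651]
eef_rot: [0.168, 0.189, 0.967, -0.031]
wrist_force: [0.1, 0.0, -0.5]
opening: 0.279
grasp_force: 60.0
```

Run:
```python
from h import *
st();need(14.5,0,48.6)
```

```text
t 8.18 g [80.8  0.7 72.3] tip [-20.9   0.8  36. ] tcp [83.3  0.7 65.1] x [-0.942  0.001 -0.336] z [ 0.336  0.002 -0.942] pitch 19.7 F [ 0.1  0.  -0.5] 0.2787773504581619
need [70.4 -0.8  0.1]
```

Emit:
apply_moves([
  {"jaw": 0.1,"offset": [14,-0.5,0],"rot": [0,0,0]},
  {"jaw": 0.1,"offset": [18,0,0],"rot": [0,0,0]},
  {"jaw": 0.1,"offset": [18,0,0],"rot": [0,0,0]},
  {"jaw": 0.1,"offset": [18,0,0],"rot": [0,0,0]},
  {"jaw": 0.1,"offset": [0,0,0],"rot": [0,0,0]},
])

```text
time_s: 8.8
eef_pos: [0.4724, -0.3058, 0.0451]
eef_rot: [0.17, 0.189, 0.967, -0.033]
wrist_force: [-0.0, -0.5, -0.5]
opening: 0.275
grasp_force: 60.0
```

Run:
```python
from h import *
st();need(20,0,16)
im,d=ctrl.camera("scene");cv2.imwrite("pics/s4.png",cv2.resize(im[130:340,180:460][:,:,::-1],None,fx=2.8,fy=2.8))
```

```text
t 8.8 g [16.9 -0.5 52.3] tip [-84.6  -0.4  15.4] tcp [19.5 -0.5 45.1] x [-0.94   0.001 -0.342] z [ 0.342 -0.    -0.94 ] pitch 20.0 F [-0.  -0.5 -0.5] 0.2746812773999574
need [ 9.5  0.5 35.2]
```

View pics/s4.png

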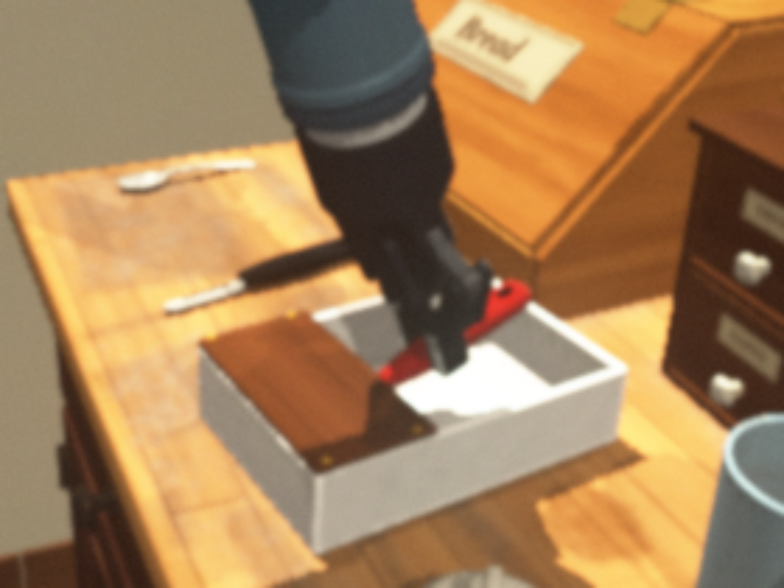

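The head is under the cover and the tilted red handle sits inside the opening, clear of the far wall. Next I level it while lowering.

Emit:
apply_moves([
  {"jaw": 0.1,"offset": [2.7,0.5,7.5],"rot": [0,5,0]},
  {"jaw": 0.1,"offset": [2,0,7.7],"rot": [0,5,0]},
  {"jaw": 0.1,"offset": [1.4,0,7.9],"rot": [0,5,0]},
  {"jaw": 0.1,"offset": [0.7,0,8],"rot": [0,5,0]},
  {"jaw": 0.1,"offset": [0,0,0],"rot": [0,0,0]},
])

```text
time_s: 9.48
eef_pos: [0.4753, -0.3069, 0.0131]
eef_rot: [0.001, 0.191, 0.982, -0.001]
wrist_force: [0.0, 0.4, -0.6]
opening: 0.275
grasp_force: 60.0
```

Run:
```python
from h import *
st();need(20,0,14)
```

```text
t 9.47 g [22.6 -0.4 20.8] tip [-85.4  -0.4  20.5] tcp [22.7 -0.4 13.1] x [-1.     0.    -0.002] z [ 0.002 -0.001 -1.   ] pitch 0.1 F [ 0.   0.4 -0.6] 0.2753745983808187
need [2.7 0.4 6.8]
```

Emit:
apply_moves([
  {"jaw": 0.1,"offset": [2.5,0,3],"rot": [0,0,0]},
  {"jaw": 0.1,"offset": [0,0,2],"rot": [0,0,0]},
  {"jaw": 0.1,"offset": [0,0,1.5],"rot": [0,0,0]},
  {"jaw": 0.1,"offset": [0,0,0],"rot": [0,0,0]},
  {"jaw": 0.1,"offset": [0,0,0],"rot": [0,0,0]},
])

```text
time_s: 10.1
eef_pos: [0.4711, -0.3049, 0.0063]
eef_rot: [0.0, 0.192, 0.981, -0.0]
wrist_force: [-1.0, 0.5, 0.7]
opening: 0.276
grasp_force: 60.1
```

Emit:
apply_moves([
  {"jaw": 0.1,"offset": [0,0,0.7],"rot": [0,0,0]},
  {"jaw": 0.1,"offset": [0,0,0],"rot": [0,0,0]},
  {"jaw": 0.1,"offset": [0,0,0],"rot": [0,0,0]},
  {"jaw": 0.1,"offset": [0,0,0],"rot": [0,0,0]},
  {"jaw": 0.1,"offset": [0,0,0],"rot": [0,0,0]},
])

```text
time_s: 10.72
eef_pos: [0.4711, -0.305, 0.0063]
eef_rot: [-0.0, 0.191, 0.982, -0.0]
wrist_force: [-4.3, 1.5, 8.8]
opening: 0.273
grasp_force: 61.2
```

Run:
```python
from h import *
st()
im,d=ctrl.camera("scene");cv2.imwrite("pics/s5.png",cv2.resize(im[200:340,220:420][:,:,::-1],None,fx=3.9,fy=3.9,interpolation=cv2.INTER_CUBIC))
```

```text
t 10.72 g [18.  -0.2 14. ] tip [-90.   -0.1  14. ] tcp [18.  -0.2  6.3] x [-1.     0.001  0.   ] z [-0. -0. -1.] pitch -0.0 F [-4.3  1.5  8.8] 0.2733241809448199
```

View pics/s5.png

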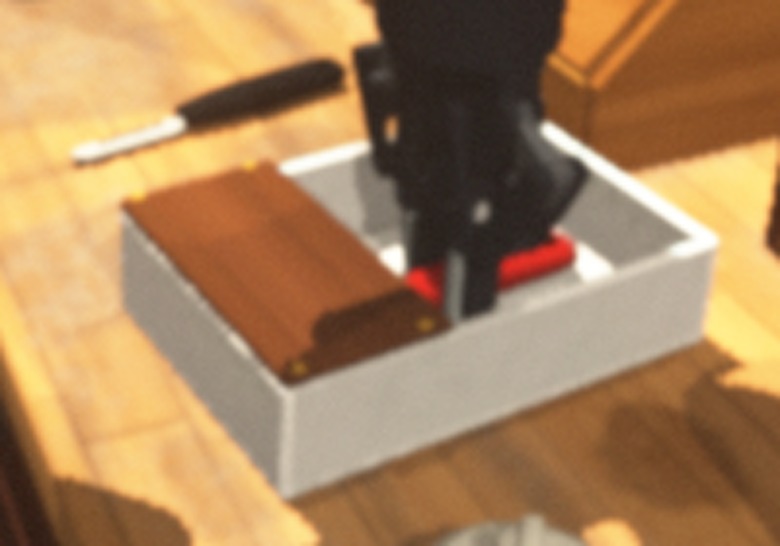

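The opener is level on the floor: contact is felt at 8.8 N, and the handle lies flat at (490,270) in the open part. I release and rise.

Emit:
apply_moves([
  {"jaw": 0.1,"offset": [0,0,-0.6],"rot": [0,0,0]},
  {"jaw": 0.4,"offset": [0,0,0],"rot": [0,0,0]},
  {"jaw": 0.55,"offset": [0,0,0],"rot": [0,0,0]},
  {"jaw": 0.55,"offset": [0,0,0],"rot": [0,0,0]},
  {"jaw": 0.55,"offset": [0,0,0],"rot": [0,0,0]},
])

```text
time_s: 11.4
eef_pos: [0.4711, -0.3048, 0.006]
eef_rot: [-0.0, 0.192, 0.981, 0.0]
wrist_force: [1.0, 0.0, 1.0]
opening: 0.553
grasp_force: 0.0
```

Emit:
apply_moves([
  {"jaw": 0.55,"offset": [0,0,-15],"rot": [0,0,0]},
  {"jaw": 0.55,"offset": [0,0,-35],"rot": [0,0,0]},
  {"jaw": 0.55,"offset": [0,0,-50],"rot": [0,0,0]},
  {"jaw": 0.55,"offset": [0,0,-50],"rot": [0,0,0]},
  {"jaw": 0.55,"offset": [0,0,0],"rot": [0,0,0]},
])

```text
time_s: 12.02
eef_pos: [0.4738, -0.3073, 0.1623]
eef_rot: [0.004, 0.191, 0.981, -0.003]
wrist_force: [0.9, -1.0, -0.2]
opening: 0.553
grasp_force: 0.0
```

Run:
```python
from h import *
st()
P,m,im,d=handle("scene");Q=tobox(P);Q=Q[(abs(Q[:,0])<110)&(abs(Q[:,1])<60)];print(len(Q),Q.mean(0).round(1),Q.min(0).round(1),Q.max(0).round(1),rect(Q/1000))
cv2.imwrite("pics/w6.png",ctrl.camera("wrist")[0][:,:,::-1])
```

```text
t 12.03 g [ 21.3  -1.4 170. ] tip [-86.7  -1.3 168.9] tcp [ 21.3  -1.4 162.3] x [-1.     0.001 -0.01 ] z [ 0.01  -0.004 -1.   ] pitch 0.6 F [ 0.9 -1.  -0.2] 0.5526274500440909
321 [37.8 -6.  18.8] [ -0.5 -13.4  14.3] [82.   5.4 21.9] (array([40.7, -3.8]), array([18.6, 82.5]), 89.3)
```

View pics/w6.png

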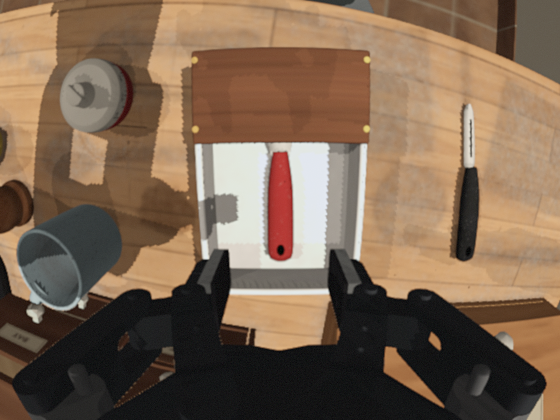

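The wrist view shows the opener lying lengthwise in the box. The head is under the cover (handle starts at (280,150)), the handle is in the open part with its end at (280,250), and the gripper is clear.

```bash
python3 -c "
from bench import ctrl
print(ctrl.hand_in())"
```

```text
the job is handed in; nothing more can be done
None
```

The opener lies flat and lengthwise on the floor of the box, head under the cover and handle in the open part; the peeler and teaspoon were not touched, and I handed the job in at about 12 s on the robot's clock.

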